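Gauge a cheese wheel with the lever press and set the tally turntable

ROBOT

A 6-joint arm with a two-finger parallel gripper is mounted at the origin on the work surface. World frame = base frame: x ahead of the robot, y to its left, z up, the work surface at z = 0. Lengths are in mm, angles in rad, forces in N, time in s.
With the tool pointing down it reaches from about 275 to 750 mm from the base axis. Payload 10.2 kg.
Tool frame: the origin (TCP) lies midway between the tips of the shut fingers; the grasp point (between the pads) lies 19 mm behind it; z points along the fingers, y is the direction in which the jaws open and shut (so a half turn about z gives the same grasp; the last joint's range is limited). The gripper opens to 85 mm and grips with 20 to 120 N. Pads are 22 mm wide; open, the fingers measure 114 mm over their backs; the gripper's body (76 mm by 85 mm) begins 54 mm behind the grasp point. The pads swing forward as they close: fully open they stand 13 mm farther back than shut.
Start: joints at [-1.459, 0.313, 1.498, -0, 1.331, -0.223], TCP at [172.492, -495.861, 231.294] pointing down, gripper open.
Joint ranges: [-2.94, 2.94], [-0.97, 2.17], [0.19, 2.56], [-1.23, 4.37], [0.02, 3.11], [-2.88, 2.88]. Speed limits (rad/s): [2.39, 2.39, 3.01, 3.14, 3.14, 3.14].

INTERFACE

Orientations are given as a unit quaternion [w, x, y, z].
In Python, from rig import sense, optics, ctrl gives the robot as it stands.
- The arm moves only by the tool play_rows, never from a script. Its argument "plan" is a list of rows, each a list of 7 numbers: the shift along the world's x, y, z in mm, then the turn, a rotation vector about the world's x, y, z in rad, then the opening, from -1 (shut) to 1 (fully open), so that 0 is half open. A call has 1 to 5 rows; each row shifts and turns the pose as measured when the row begins; what a row does not reach is not made up. A row lasts 1/12 s, in which the tool goes at most 41.7 mm and 7.16 degrees, less where a joint would pass 70% of its speed; a pose out of reach is approached as far as the arm can. A call is refused whole if a number of a shift passes 41.7 or a number of a turn 0.125, either way. A call with a gripper value outside its range is refused whole. The fingers move at their own pace and stop on an object; "grip_force" is the grip in N (left out, the last holds). Time passes only in rows, so rows that do not move let the fingers close. It gives the time, the measured TCP pose, the force and the opening at its end, in the units of the state.
- sense(): the state, without advancing time (a new reading comes with each control period).
- optics.capture(name): name is "scene" or "top" or "wrist"; returns a dict with "img" (420x560x3 uint8, blue, green, red), "fx", "fy", "cx", "cy" (pixels), "world_to_cam" (4x4, takes a point from world to camera coordinates). Camera axes: x right, y up, looking along -z (the intrinsics and any distortion apply to the point x, -y, -z); pixel columns grow to the right and rows downward; lengths in mm; the calibration is good to about 2 mm. A picture is of the moment at which its call begins. There is no depth.
- ctrl.finish_job(): hands the job in, once; it reports no verdict.
The state is a dict: "time_s": time; "joints": joint angles; "dq": joint speeds; "tau": joint torques, N m; "eef_pos": TCP position; "ee_rot": TCP orientation; "force": force on the tool from outside, world axes, zero at the start; "wrist_torque": the same for the moment, N m; "grip_width": opening from 0.0 (shut) to 1.0 (fully open).
Only numpy, scipy, OpenCV 4.12 (cv2) and the standard library are available. Lean on these libraries where they do the work, as an engineer would, in place of code of your own. Each camera call takes 0.05 s, during which the arm holds its last target. There are 200 camera calls.

TASK

Gauge the cheese wheel standing in the lever press: press the blue lever pad down until the resistance firms up on the wheel, without crushing it, hold it there a moment and let the lever come back up. Then see which colour the lever's travel reached on the press's scale (its black drag hand stays there) and turn the tally turntable from white until the spot of that colour clicks in at the black index arrow. Leave all the cheeses and everything else on the table where they are.

Things in the scene. Friction and masses are not known exactly. Their poses are not given: they have to be found in the camera images.
- press_lever (a joint): Press lever, steel bar pivoted at its far end (143 mm up). 0 = up, at rest; grows as the pad goes down, to 0.62. A return spring asks 3 N at the pad, 4.5 N far down, and lifts it back to 0. When the foot meets the cheese the pad force climbs about 6 N more in 18 mm, then it is hard: at about 0.13 to 0.20, 0.30 to 0.38 or 0.49 to 0.57 for a wheel 92, 72 or 52 mm high.
- lever_pad (a point): Centre of the top face of the lever's blue pad (80 mm along the bar, 46 mm wide, 14 mm thick) at the end near the robot, 262 mm from the pivot. x points along the bar to the pivot, z out of the top face. At rest about 0.22 m above the table and tilted 0.28 rad; it sinks on an arc by up to 150 mm. Push it straight down from above.
- press_foot: Black domed foot under the lever (56 mm across), which comes down on the middle of the cheese wheel; origin on the bar's centre line, 110 mm from the pivot, 50 mm above the dome's lowest point. Sprung: yields up to 8 mm (2 N at first, 16 N when fully in, then it is solid). More than 80 N on it crushes the cheese.
- drag_hand (a joint): Black drag hand over the coloured scale on top of the press. Same angle as the lever's: the lever pushes it along and it stays at the farthest lever angle reached (within 0.02 rad). White below 0.06, green 0.06 to 0.24, yellow 0.24 to 0.42, red above 0.42. Starts at 0; not to be touched.
- tally_disc (a joint): Tally turntable: wooden disc 190 mm across, top 38 mm above the table, four coloured spots 50 mm across. Counter-clockwise from above is positive. Four detents 50 degrees apart: 0 = white spot at the index arrow (start), 0.873 = green, 1.745 = yellow, 2.618 = red; let go within 0.3 rad of one, it pulls itself in. Takes up to 3 N at the knob. Stops at -0.08 and 2.70.
- tally_knob (a point): Upright black knob on the turntable by which it is turned: round, 22 mm thick, 58 mm high, from 38 to 96 mm above the table, on a radius of 70 mm from the axis. This point is on its centre line 67 mm above the table.
- tally_axis (a point): Point on the turntable's upright axis, level with the disc's top (38 mm above the table). Its x axis points to the black index arrow beside the rim (top 44 mm above the table).
- cheese_a: Yellow cheese wheel 140 mm across, 52, 72 or 92 mm high (all three differ); origin at the centre of its underside. One of the three stands on the press's white base plate under the foot, two on the dark ripening board.
- cheese_b: Another such cheese wheel; origin at the centre of its underside.
- cheese_c: Another such cheese wheel; origin at the centre of its underside.
- culture_jar: Amber jar, 56 mm across, 85 mm high; origin at the centre of its underside. A bystander between the press and the turntable.
- brine_bottle: Blue bottle, 66 mm across, 180 mm high; origin at the centre of its underside. A bystander.
- salt_bowl: Steel bowl, 130 mm across, 50 mm high; origin at the centre of its underside. A bystander.
Things that resemble listed ones, but are neither listed nor needed, are in the scene too. What is shaped like the cheese_c but purple or turquoise is not meant.

How it is judged:
By the outcome, as a careful person would: the job done as asked, in the order asked, and still so for the second after the job is handed in, with the robot touching nothing.
It also fails if it takes over 64 s, if anything falls off the work surface, if the arm or the gripper's body presses on something with over 40 N, if the wrist force passes 120 N, or if a joint passes its speed limit or range.

## Working session

There is one attempt and no reset: what is moved stays moved. The work goes in short steps, Python scripts to look and compute and a tool call to move; the robot and the scene stay as the last step left them, time stands still between calls to the robot, and variables do not carry over. Pictures are saved under pics/ and viewed, about 8 in all and at most 12, crops included, and the job is handed in when it is done.

Besides the shell and the picture viewer there is one more tool, called after "Call:" as name([rows], argument=value, ...), one row to a line, values as JSON. play_rows: Moves the arm, as the interface text tells. Its arguments: {"type":"object","properties":{"plan":{"type":"array"},"grip_force":{"type":"number"}},"required":["plan"]}

```bash
mkdir -p pics; cat > h.py <<'E'
import numpy as np, cv2
from rig import sense, optics, ctrl
def cap(n,f):
    c=optics.capture(n); cv2.imwrite('pics/'+f,c['img']); np.savez('pics/'+f[:-4]+'.npz',**c); return c
def ray(c,u,v):
    M=np.array(c['world_to_cam']); R=M[:3,:3]; o=-R.T@M[:3,3]
    d=R.T@np.array([(u-c['cx'])/c['fx'],-(v-c['cy'])/c['fy'],-1.]); return o,d
def atz(c,u,v,z):
    o,d=ray(c,u,v); return o+d*(z-o[2])/d[2]
def proj(c,p):
    M=np.array(c['world_to_cam']); q=M[:3,:3]@np.array(p)+M[:3,3]
    return c['cx']+c['fx']*q[0]/-q[2], c['cy']+c['fy']*-q[1]/-q[2]
E
python3 - <<'E'
from h import *
a=cap('scene','s0.png');b=cap('top','t0.png')
print({k:v for k,v in b.items() if k!='img'}); print(a.keys()); print(sense())
E
```

```text
{'fx': 383.2555056270306, 'fy': 383.2555056270306, 'cx': 278.29543605405667, 'cy': 212.04472290434157, 'world_to_cam': array([[ 2.14916346e-02, -9.99730106e-01,  8.82178548e-03,
        -5.52902209e-01],
       [ 9.88915246e-01,  2.25541610e-02,  1.46758123e-01,
        -5.43560714e+02],
       [-1.46917482e-01,  5.56992619e-03,  9.89133070e-01,
        -1.43423643e+03],
       [ 0.00000000e+00,  0.00000000e+00,  0.00000000e+00,
         1.00000000e+00]])}
dict_keys(['img', 'fx', 'fy', 'cx', 'cy', 'world_to_cam'])
{'time_s': 0.1, 'joints': array([-1.45938939e+00,  3.13380638e-01,  1.49834927e+00,  1.40897426e-05,
        1.33099496e+00, -2.23418773e-01]), 'dq': array([ 0.00082238, -0.00202327, -0.00213215, -0.00218811,  0.00112372,
        0.00053023]), 'tau': array([ 3.83363717e-03, -4.12901187e+01, -2.60140193e+01, -1.14585009e-04,
        3.05143032e-03, -1.10950592e-05]), 'eef_pos': array([ 172.47447535, -495.62355803,  230.80361909]), 'ee_rot': array([-5.64836265e-04,  9.86019289e-01,  1.66630254e-01,  3.85203712e-05]), 'force': array([-0.37205952, -0.65649394, -0.1977216 ]), 'wrist_torque': array([-0.01247491,  0.03968477, -0.00924027]), 'grip_width': 0.9988924399792168}
```

View pics/s0.png

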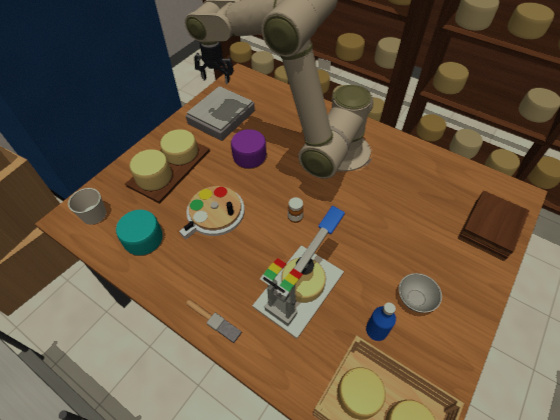

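View pics/t0.png

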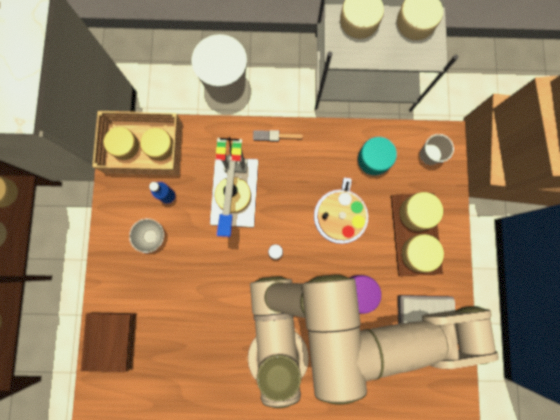

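Top view: blue pad at about (224,226), the press pivot at about (236,150), the turntable at (342,216) with its knob at (325,216) and the index near (347,185). The wheel under the foot is yellow, so it is the one meant; the purple and turquoise ones are decoys. I'll enlarge this to confirm.

```bash
python3 - <<'E'
import cv2
i=cv2.imread('pics/t0.png')[130:270,200:390]
cv2.imwrite('pics/t0c.png',cv2.resize(i,None,fx=4,fy=4,interpolation=cv2.INTER_CUBIC))
E
```

```text
(no output)
```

View pics/t0c.png

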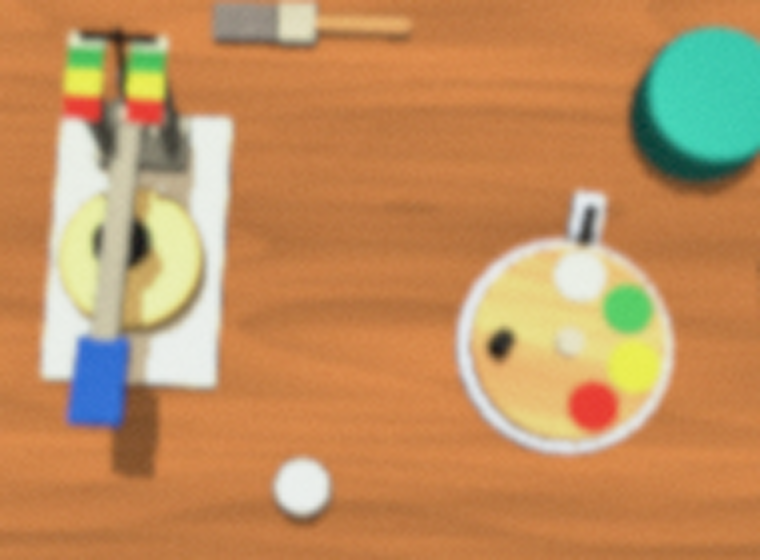

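```bash
python3 - <<'E'
from h import *
c=dict(np.load('pics/t0.npz'))
f=lambda x,y,z:atz(c,200+x/4,130+y/4,z).round(1)
print('pad',f(98,381,220),'padfar',f(104,338,232),'padnear',f(92,425,209))
print('foot end bar',f(128,112,160))
print('axis',f(569,342,45),'ring',f(565,345,20),'knobtop',f(501,336,96),'knobmid',f(501,344,70),'idx',f(587,215,44),'white',f(580,275,38))
print('green',f(627,309,38),'yel',f(633,366,38),'red',f(593,406,38),'jar',f(302,488,85))
import cv2
i=cv2.imread('pics/s0.png')[150:330,160:400]
cv2.imwrite('pics/s0c.png',cv2.resize(i,None,fx=3.3,fy=3.3,interpolation=cv2.INTER_CUBIC))
E
```

```text
pad [467.9 191.8 220. ] padfar [502.7 186.7 232. ] padnear [431.8 196.7 209. ]
foot end bar [718.6 183.1 160. ]
axis [ 534.9 -234.    45. ] ring [ 535.5 -234.4   20. ] knobtop [ 531.8 -162.1   96. ] knobmid [ 528.  -165.5   70. ] idx [ 660. -252.   44.] white [ 601.8 -246.1   38. ]
green [ 569.4 -291.4   38. ] yel [ 514.  -296.7   38. ] red [ 474.6 -258.    38. ] jar [388.3  18.8  85. ]
```

View pics/s0c.png

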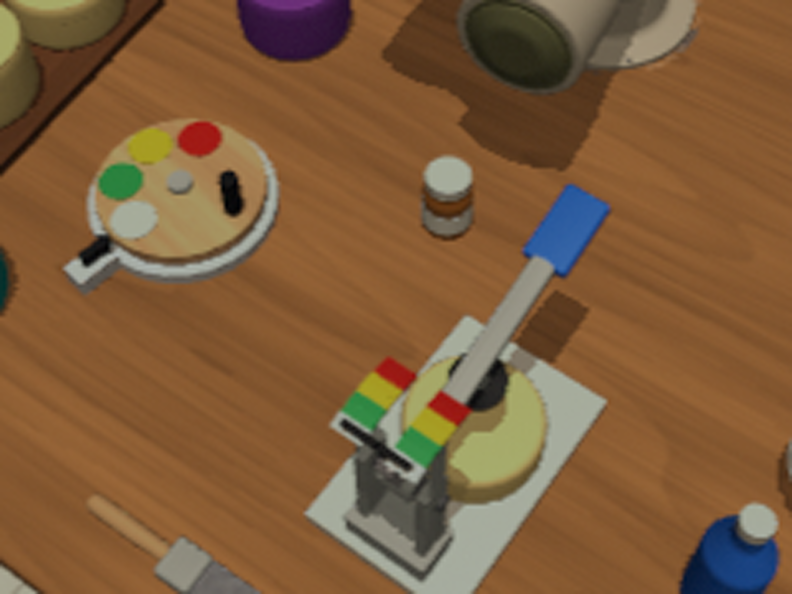

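Axis at about (535,-234) and knob at about (530,-164). Green follows white clockwise, so a CCW turn brings it in. The pad is at (468,192,220). I'll travel there first, with the fingers shut.

Call:
play_rows([
  [20, 12, 30, 0, 0, 0, -1],
  [30, 22, 10, 0, 0, 0, -1],
  [30, 22, 5, 0, 0, 0, -1],
  [30, 22, 5, 0, 0, 0, -1],
  [30, 22, 0, 0, 0, 0, -1],
])

```text
time_s: 0.52
eef_pos: [311.9, -394.1, 280.2]
ee_rot: [-0.003, 0.987, 0.161, -0.0]
force: [-0.2, -0.6, 0.3]
grip_width: 0.301
```

Call:
play_rows([
  [30, 22, 0, 0, 0, 0, -1],
  [30, 22, 0, 0, 0, 0, -1],
  [25, 30, 0, 0, 0, 0, -1],
  [20, 34, 0, 0, 0, 0, -1],
  [15, 36, 0, 0, 0, 0, -1],
])

```text
time_s: 0.93
eef_pos: [438.1, -243.5, 278.7]
ee_rot: [-0.004, 0.987, 0.16, -0.001]
force: [1.4, -0.9, 0.6]
grip_width: 0.002
```

Call:
play_rows([
  [10, 38, 0, 0, 0, 0, -1],
  [10, 38, 0, 0, 0, 0, -1],
  [10, 38, 0, 0, 0, 0, -1],
  [5, 38, 0, 0, 0, 0, -1],
  [5, 38, 0, 0, 0, 0, -1],
])

```text
time_s: 1.35
eef_pos: [479.4, -43.5, 276.8]
ee_rot: [-0.005, 0.987, 0.161, -0.002]
force: [0.4, -0.6, -0.1]
grip_width: 0.001
```

Call:
play_rows([
  [0, 40, 0, 0, 0, 0, -1],
  [0, 40, 0, 0, 0, 0, -1],
  [-2, 40, 0, 0, 0, 0, -1],
  [-3, 40, 0, 0, 0, 0, -1],
  [-4, 39, -10, 0, 0, 0, -1],
])

```text
time_s: 1.77
eef_pos: [469.3, 163.3, 266.9]
ee_rot: [-0.005, 0.987, 0.16, -0.002]
force: [0.5, -1.4, 0.4]
grip_width: 0.001
```

Call:
play_rows([
  [-3, 34, -10, 0, 0, 0, -1],
  [0, 3, -5, 0, 0, 0, -1],
  [0, 0, 0, 0, 0, 0, -1],
])

```text
time_s: 2.02
eef_pos: [463.0, 208.5, 249.1]
ee_rot: [-0.006, 0.986, 0.164, -0.003]
force: [-0.1, -0.5, -0.7]
grip_width: -0.0
```

```bash
python3 - <<'E'
from h import *
a=cap('scene','s1.png');s=sense();print(s['eef_pos'],s['force'],s['joints'].round(2))
b=cap('wrist','w1.png')
cv2.imwrite('pics/c1.png',np.hstack([cv2.resize(a['img'][170:330,220:400],None,fx=2.3,fy=2.3),cv2.resize(b['img'],(370,368))[:368]]))
E
```

```text
[463.21947558 208.01643887 249.61857836] [-0.0054548  -1.1459344  -0.28270322] [0.18 0.26 1.52 0.01 1.37 1.42]
```

View pics/c1.png

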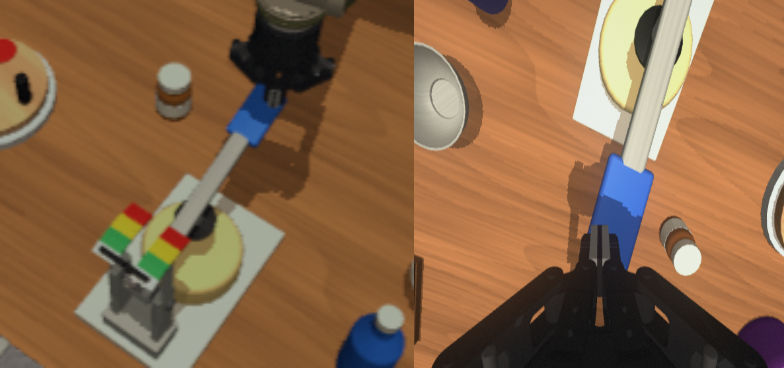

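The fingers are above the near half of the pad and a little to the left (y 208 against 192). I'll correct that, then descend.

Call:
play_rows([
  [6, -16, 0, 0, 0, 0, -1],
  [0, 0, 0, 0, 0, 0, -1],
  [0, 0, -12, 0, 0, 0, -1],
  [0, 0, -10, 0, 0, 0, -1],
  [0, 0, -8, 0, 0, 0, -1],
])

```text
time_s: 2.53
eef_pos: [472.5, 185.7, 222.7]
ee_rot: [-0.006, 0.987, 0.159, 0.001]
force: [-0.8, 0.8, 2.8]
grip_width: 0.002
```

Call:
play_rows([
  [0, 0, -6, 0, 0, 0, -1],
  [0, 0, -6, 0, 0, 0, -1],
  [0, 0, -6, 0, 0, 0, -1],
  [0, 0, -4, 0, 0, 0, -1],
  [0, 0, 0, 0, 0, 0, -1],
])

```text
time_s: 2.95
eef_pos: [472.0, 185.1, 198.4]
ee_rot: [-0.006, 0.987, 0.158, 0.0]
force: [-1.3, -0.6, 2.1]
grip_width: -0.0
```

Call:
play_rows([
  [-1, 1, -5, 0, 0, 0, -1],
  [-1, 1, -5, 0, 0, 0, -1],
  [0, 1, -5, 0, 0, 0, -1],
  [0, 1, -3, 0, 0, 0, -1],
  [0, 0, 0, 0, 0, 0, -1],
])

```text
time_s: 3.37
eef_pos: [470.6, 188.8, 179.2]
ee_rot: [-0.005, 0.987, 0.159, 0.001]
force: [0.1, -1.4, 4.2]
grip_width: 0.0
```

```bash
python3 -c "
from h import *
s=sense();print(s['eef_pos'],s['force'])"
```

```text
[470.55495912 188.77117978 179.18222481] [ 0.10813656 -1.43649025  4.15740129]
```

Call:
play_rows([
  [0, 0, -4, 0, 0, 0, -1],
  [0, 0, -4, 0, 0, 0, -1],
  [0, 0, 0, 0, 0, 0, -1],
])

```text
time_s: 3.62
eef_pos: [470.3, 189.1, 170.4]
ee_rot: [-0.005, 0.987, 0.159, 0.001]
force: [0.0, -2.2, 2.8]
grip_width: -0.001
```

Call:
play_rows([
  [0, 0, -4, 0, 0, 0, -1],
  [0, 0, -4, 0, 0, 0, -1],
  [0, 0, 0, 0, 0, 0, -1],
])

```text
time_s: 3.87
eef_pos: [470.1, 189.3, 161.5]
ee_rot: [-0.005, 0.987, 0.159, 0.001]
force: [-0.7, -0.8, 3.5]
grip_width: -0.0
```

Call:
play_rows([
  [0, 0, -6, 0, 0, 0, -1],
  [0, 0, -6, 0, 0, 0, -1],
  [0, 0, -3, 0, 0, 0, -1],
  [0, 0, 0, 0, 0, 0, -1],
])

```text
time_s: 4.2
eef_pos: [470.1, 189.5, 145.4]
ee_rot: [-0.006, 0.987, 0.159, 0.001]
force: [-1.1, -1.2, 3.9]
grip_width: 0.003
```

Call:
play_rows([
  [0, 0, -4, 0, 0, 0, -1],
  [0, 0, -3, 0, 0, 0, -1],
  [0, 0, 0, 0, 0, 0, -1],
])

```text
time_s: 4.45
eef_pos: [470.3, 189.6, 138.0]
ee_rot: [-0.006, 0.987, 0.159, 0.001]
force: [-1.5, -0.9, 4.1]
grip_width: -0.005
```

Call:
play_rows([
  [0, 0, -4, 0, 0, 0, -1],
  [0, 0, -3, 0, 0, 0, -1],
  [0, 0, 0, 0, 0, 0, -1],
])

```text
time_s: 4.7
eef_pos: [470.6, 189.6, 130.8]
ee_rot: [-0.006, 0.987, 0.159, 0.002]
force: [-1.0, -0.2, 3.0]
grip_width: 0.003
```

Call:
play_rows([
  [0, 0, -4, 0, 0, 0, -1],
  [0, 0, -4, 0, 0, 0, -1],
  [0, 0, 0, 0, 0, 0, -1],
])

```text
time_s: 4.95
eef_pos: [471.2, 189.6, 122.7]
ee_rot: [-0.006, 0.987, 0.159, 0.002]
force: [-1.3, -0.4, 3.2]
grip_width: 0.001
```

Call:
play_rows([
  [0, 0, -4, 0, 0, 0, -1],
  [0, 0, -4, 0, 0, 0, -1],
  [0, 0, 0, 0, 0, 0, -1],
])

```text
time_s: 5.2
eef_pos: [472.0, 189.6, 114.7]
ee_rot: [-0.005, 0.987, 0.159, 0.003]
force: [-0.1, -1.0, 4.0]
grip_width: 0.002
```

Call:
play_rows([
  [0, 0, -4, 0, 0, 0, -1],
  [0, 0, -4, 0, 0, 0, -1],
  [0, 0, 0, 0, 0, 0, -1],
])

```text
time_s: 5.45
eef_pos: [472.9, 189.6, 106.8]
ee_rot: [-0.005, 0.987, 0.159, 0.005]
force: [-0.3, 0.2, 3.7]
grip_width: 0.002
```

Call:
play_rows([
  [0, 0, -4, 0, 0, 0, -1],
  [0, 0, -3, 0, 0, 0, -1],
  [0, 0, 0, 0, 0, 0, -1],
])

```text
time_s: 5.7
eef_pos: [473.8, 189.6, 100.2]
ee_rot: [-0.005, 0.987, 0.158, 0.006]
force: [0.3, -0.5, 4.2]
grip_width: 0.002
```

Call:
play_rows([
  [0, 0, -3, 0, 0, 0, -1],
  [0, 0, -3, 0, 0, 0, -1],
  [0, 0, 0, 0, 0, 0, -1],
])

```text
time_s: 5.95
eef_pos: [474.8, 189.6, 95.4]
ee_rot: [-0.005, 0.987, 0.159, 0.007]
force: [-0.9, -1.9, 7.5]
grip_width: -0.001
```

Call:
play_rows([
  [0, 0, -3, 0, 0, 0, -1],
  [0, 0, 0, 0, 0, 0, -1],
])

```text
time_s: 6.12
eef_pos: [475.2, 189.6, 93.5]
ee_rot: [-0.005, 0.987, 0.159, 0.008]
force: [-2.2, -2.1, 7.3]
grip_width: -0.002
```

Call:
play_rows([
  [0, 0, -3, 0, 0, 0, -1],
  [0, 0, -2, 0, 0, 0, -1],
  [0, 0, 0, 0, 0, 0, -1],
])

```text
time_s: 6.37
eef_pos: [475.8, 189.6, 90.5]
ee_rot: [-0.005, 0.987, 0.159, 0.009]
force: [-2.2, -1.4, 9.6]
grip_width: -0.0
```

Call:
play_rows([
  [0, 0, -3, 0, 0, 0, -1],
  [0, 0, 0, 0, 0, 0, -1],
])

```text
time_s: 6.53
eef_pos: [476.2, 189.6, 88.9]
ee_rot: [-0.005, 0.987, 0.159, 0.01]
force: [-3.2, -1.3, 10.0]
grip_width: 0.006
```

Call:
play_rows([
  [0, 0, -3, 0, 0, 0, -1],
  [0, 0, 0, 0, 0, 0, -1],
])

```text
time_s: 6.7
eef_pos: [476.5, 189.6, 87.5]
ee_rot: [-0.004, 0.987, 0.159, 0.01]
force: [-3.1, -0.9, 9.4]
grip_width: 0.003
```

Call:
play_rows([
  [0, 0, -3, 0, 0, 0, -1],
  [0, 0, -3, 0, 0, 0, -1],
  [0, 0, -2, 0, 0, 0, -1],
])

```text
time_s: 6.95
eef_pos: [477.6, 189.5, 82.6]
ee_rot: [-0.004, 0.987, 0.159, 0.012]
force: [-2.5, -1.5, 14.1]
grip_width: -0.0
```

Call:
play_rows([
  [0, 0, -3, 0, 0, 0, -1],
  [0, 0, -3, 0, 0, 0, -1],
])

```text
time_s: 7.12
eef_pos: [478.3, 189.5, 80.2]
ee_rot: [-0.004, 0.987, 0.159, 0.013]
force: [-12.8, -3.5, 36.9]
grip_width: -0.001
```

Firm now (37 N), which is close to the limit. I'll ease off at once to a light hold.

Call:
play_rows([
  [0, 0, 1.5, 0, 0, 0, -1],
  [0, 0, 0, 0, 0, 0, -1],
])

```text
time_s: 7.28
eef_pos: [477.3, 189.5, 84.0]
ee_rot: [-0.004, 0.987, 0.16, 0.012]
force: [-3.1, -1.3, 11.2]
grip_width: 0.002
```

Call:
play_rows([
  [0, 0, -2, 0, 0, 0, -1],
  [0, 0, -1, 0, 0, 0, -1],
  [0, 0, -1, 0, 0, 0, -1],
  [0, 0, -1, 0, 0, 0, -1],
  [0, 0, -1, 0, 0, 0, -1],
])

```text
time_s: 7.7
eef_pos: [477.6, 189.5, 82.7]
ee_rot: [-0.003, 0.987, 0.16, 0.013]
force: [-3.3, -1.7, 12.2]
grip_width: -0.001
```

Call:
play_rows([
  [0, 0, -1, 0, 0, 0, -1],
  [0, 0, -1, 0, 0, 0, -1],
  [0, 0, -1, 0, 0, 0, -1],
  [0, 0, -1, 0, 0, 0, -1],
  [0, 0, -1, 0, 0, 0, -1],
])

```text
time_s: 8.12
eef_pos: [477.7, 189.5, 82.3]
ee_rot: [-0.003, 0.987, 0.161, 0.014]
force: [-3.5, -2.2, 12.9]
grip_width: 0.003
```

Held. Now I'll raise at a moderate speed so the lever follows the fingers up.

Call:
play_rows([
  [0, 0, -1, 0, 0, 0, -1],
  [0, 0, -1, 0, 0, 0, -1],
  [0, 0, 6, 0, 0, 0, -1],
  [0, 0, 10, 0, 0, 0, -1],
  [-1, 0, 10, 0, 0, 0, -1],
])

```text
time_s: 8.53
eef_pos: [472.8, 189.6, 107.3]
ee_rot: [-0.003, 0.987, 0.161, 0.009]
force: [0.9, 0.6, 5.1]
grip_width: -0.001
```

Call:
play_rows([
  [-1, 0, 10, 0, 0, 0, -1],
  [-1, 0, 10, 0, 0, 0, -1],
  [0, 0, 10, 0, 0, 0, -1],
  [0, 0, 10, 0, 0, 0, -1],
  [0, 0, 10, 0, 0, 0, -1],
])

```text
time_s: 8.95
eef_pos: [470.2, 189.8, 160.7]
ee_rot: [-0.003, 0.987, 0.161, 0.009]
force: [2.6, -0.7, 2.8]
grip_width: -0.002
```

Call:
play_rows([
  [0, 0, 10, 0, 0, 0, -1],
  [0, 0, 10, 0, 0, 0, -1],
  [0, 0, 10, 0, 0, 0, -1],
  [0, 0, 10, 0, 0, 0, -1],
  [0, 0, 10, 0, 0, 0, -1],
])

```text
time_s: 9.37
eef_pos: [470.5, 189.9, 214.4]
ee_rot: [-0.004, 0.987, 0.161, 0.01]
force: [2.5, -0.7, 0.9]
grip_width: -0.003
```

Call:
play_rows([
  [0, 0, 10, 0, 0, 0, -1],
  [0, 0, 15, 0, 0, 0, -1],
  [0, 0, 20, 0, 0, 0, -1],
  [0, 0, 25, 0, 0, 0, -1],
])

```text
time_s: 9.7
eef_pos: [467.4, 189.8, 283.8]
ee_rot: [-0.004, 0.987, 0.161, 0.004]
force: [0.2, 0.0, -0.3]
grip_width: 0.004
```

Call:
play_rows([
  [5, -38, 0, 0, 0, 0, -1],
  [8, -38, 0, 0, 0, 0, -1],
  [8, -38, 0, 0, 0, 0, -1],
  [8, -38, 0, 0, 0, 0, 0.2],
  [8, -38, 0, 0, 0, 0, 1],
])

```text
time_s: 10.12
eef_pos: [501.8, 0.4, 288.2]
ee_rot: [-0.006, 0.986, 0.168, 0.005]
force: [0.7, 0.5, -0.5]
grip_width: 0.272
```

Call:
play_rows([
  [8, -38, -10, 0, 0, 0, 1],
  [8, -38, -10, 0, 0, 0, 1],
  [8, -35, -20, 0, 0, 0, 1],
  [2, -25, -20, 0, 0, 0, 1],
  [0, 0, 0, 0, 0, 0, 1],
])

```text
time_s: 10.53
eef_pos: [525.7, -146.3, 224.7]
ee_rot: [-0.009, 0.986, 0.165, 0.002]
force: [0.1, -0.1, -1.2]
grip_width: 0.976
```

```bash
python3 - <<'E'
from h import *
a=cap('scene','s2.png');s=sense();print(s['eef_pos'],s['force'],s['joints'].round(2))
b=cap('wrist','w2.png')
cv2.imwrite('pics/c2.png',np.hstack([cv2.resize(a['img'][200:330,220:350],(400,400),interpolation=cv2.INTER_CUBIC),cv2.resize(b['img'],(400,300))[np.r_[0:300,[299]*100]]]))
p=[530,-164,96]; print(proj(b,p),proj(b,[535,-234,38]))
E
```

```text
[ 526.11781437 -144.72328309  226.44462572] [ 0.20044654 -0.0886343   0.24442188] [-0.49  0.36  1.44  0.02  1.34  0.74]
(np.float64(302.0703023109764), np.float64(206.5368612207973)) (np.float64(358.15670505055124), np.float64(206.76949412153755))
```

View pics/c2.png

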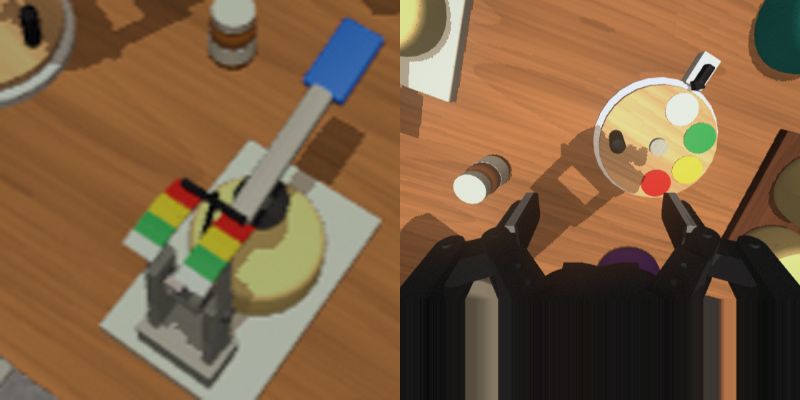

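The drag hand sits in the red and the lever is back up. Target is red, +2.618 rad. The knob appears where predicted, at wrist px (302,200). I'll descend around it with the jaws open along the disc's radius.

Call:
play_rows([
  [4, -19, -10, 0, 0, 0, 1],
  [0, 0, 0, 0, 0, 0, 1],
  [0, 0, -35, 0, 0, 0, 1],
  [0, 0, -30, 0, 0, 0, 1],
])

```text
time_s: 10.97
eef_pos: [534.1, -158.6, 161.0]
ee_rot: [-0.004, 0.986, 0.169, 0.01]
force: [-0.1, 0.3, -1.0]
grip_width: 1.001
```

Call:
play_rows([
  [-3, -5, -25, 0, 0, 0, 1],
  [0, 0, -25, 0, 0, 0, 1],
  [0, 0, -25, 0, 0, 0, 1],
  [0, 0, -15, 0, 0, 0, 1],
  [0, 0, 0, 0, 0, 0, 1],
])

```text
time_s: 11.38
eef_pos: [530.9, -154.0, 68.9]
ee_rot: [-0.005, 0.985, 0.173, 0.01]
force: [0.2, 0.0, 0.5]
grip_width: 0.996
```

```bash
python3 - <<'E'
from h import *
b=cap('wrist','w3.png');s=sense();print(s['eef_pos'],s['force'])
E
```

```text
[ 531.5324469  -154.26872634   70.45742862] [-0.71532796  0.10687028  0.74044751]
```

View pics/w3.png

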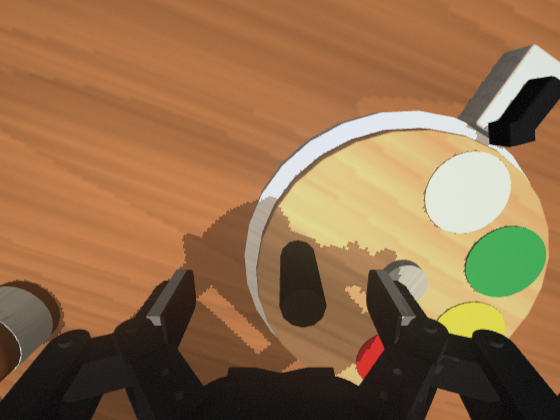

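```bash
python3 - <<'E'
from h import *
b=dict(np.load('pics/w3.npz'))
print(proj(b,[530.5,-164,96]),proj(b,[530.5,-164,38]),proj(b,[535,-234,45]))
print(atz(b,303,303,96),atz(b,298,252,38))
E
```

```text
(np.float64(298.09948614954624), np.float64(311.1199525627585)) (np.float64(293.6110522855694), np.float64(255.1846659684038)) (np.float64(399.75937655863237), np.float64(288.38863019570226))
[ 535.25877797 -164.54744319   96.        ] [ 533.54084079 -165.83921364   38.        ]
```

The knob is at about (533.5,-165). I'll centre on it, lower, and grip.

Call:
play_rows([
  [2, -11, -8, 0, 0, 0, 1],
  [0, 0, -8, 0, 0, 0, 1],
  [0, 0, 0, 0, 0, 0, 0.2],
  [0, 0, 0, 0, 0, 0, -0.4],
  [0, 0, 0, 0, 0, 0, -1],
], grip_force=30)

```text
time_s: 11.85
eef_pos: [536.7, -165.7, 58.9]
ee_rot: [-0.002, 0.985, 0.174, 0.015]
force: [0.7, -0.3, -0.3]
grip_width: 0.607
```

Call:
play_rows([
  [0, 0, 0, 0, 0, 0, -1],
  [0, 0, 0, 0, 0, 0, -1],
  [0, 0, 0, 0, 0, 0, -1],
])

```text
time_s: 12.1
eef_pos: [536.3, -163.2, 60.1]
ee_rot: [-0.004, 0.985, 0.174, 0.014]
force: [-2.8, 12.7, 2.8]
grip_width: 0.25
```

Call:
play_rows([
  [-7.7, -0.4, 0, 0, 0, 0.11, -1],
  [-7.6, -1.3, 0, 0, 0, 0.11, -1],
  [-7.4, -2.1, 0, 0, 0, 0.11, -1],
  [-7.1, -2.9, 0, 0, 0, 0.11, -1],
  [-6.8, -3.7, 0, 0, 0, 0.11, -1],
])

```text
time_s: 12.52
eef_pos: [498.2, -174.4, 60.1]
ee_rot: [-0.007, 0.896, 0.443, 0.012]
force: [0.3, -5.4, -5.0]
grip_width: 0.247
```

Call:
play_rows([
  [-6.2, -4.6, 0, 0, 0, 0.11, -1],
  [-5.6, -5.3, 0, 0, 0, 0.11, -1],
  [-5.0, -5.8, 0, 0, 0, 0.11, -1],
  [-4.4, -6.3, 0, 0, 0, 0.11, -1],
  [-3.7, -6.8, 0, 0, 0, 0.11, -1],
])

```text
time_s: 12.93
eef_pos: [471.5, -205.3, 60.1]
ee_rot: [-0.009, 0.734, 0.679, 0.01]
force: [3.2, -3.1, -6.2]
grip_width: 0.245
```

Call:
play_rows([
  [-2.6, -7.2, 0, 0, 0, 0.11, -1],
  [-1.8, -7.5, 0, 0, 0, 0.11, -1],
  [-1.0, -7.6, 0, 0, 0, 0.11, -1],
  [-0.2, -7.7, 0, 0, 0, 0.11, -1],
  [0.7, -7.7, 0, 0, 0, 0.11, -1],
])

```text
time_s: 13.35
eef_pos: [466.0, -246.1, 60.1]
ee_rot: [-0.01, 0.511, 0.859, 0.007]
force: [5.4, -0.8, -5.4]
grip_width: 0.256
```

Call:
play_rows([
  [1.8, -7.5, 0, 0, 0, 0.11, -1],
  [2.6, -7.3, 0, 0, 0, 0.11, -1],
  [3.4, -7.0, 0, 0, 0, 0.11, -1],
  [4.1, -6.6, 0, 0, 0, 0.11, -1],
  [4.8, -6.1, 0, 0, 0, 0.11, -1],
])

```text
time_s: 13.77
eef_pos: [483.3, -282.7, 60.1]
ee_rot: [-0.011, 0.247, 0.969, 0.004]
force: [4.6, 1.2, -3.9]
grip_width: 0.252
```

Call:
play_rows([
  [5.5, -5.4, 0, 0, 0, 0.11, -1],
  [6.1, -4.8, 0, 0, 0, 0.1, -1],
  [6.0, -3.8, 0, 0, 0, 0.1, -1],
  [0, 0, 0, 0, 0, 0, -1],
  [0, 0, 0, 0, 0, 0, -1],
])

```text
time_s: 14.18
eef_pos: [502.3, -297.7, 60.0]
ee_rot: [-0.012, 0.086, 0.996, 0.002]
force: [-0.7, 0.0, 0.3]
grip_width: 0.246
```

Call:
play_rows([
  [0, 0, 0, 0, 0, 0, 0],
  [0, 0, 0, 0, 0, 0, 1],
  [0, 0, 0, 0, 0, 0, 1],
  [0, 0, 0, 0, 0, 0, 1],
  [0, 0, 0, 0, 0, 0, 1],
])

```text
time_s: 14.6
eef_pos: [501.6, -297.3, 60.7]
ee_rot: [-0.011, 0.09, 0.996, 0.002]
force: [0.2, -0.1, 0.4]
grip_width: 0.938
```

Call:
play_rows([
  [0, 0, 15, 0, 0, 0, 1],
  [0, 0, 30, 0, 0, 0, 1],
  [0, 0, 35, 0, 0, 0, 1],
  [0, 0, 38, 0, 0, 0, 1],
  [0, 0, 38, 0, 0, 0, 1],
])

```text
time_s: 15.02
eef_pos: [497.2, -293.8, 213.9]
ee_rot: [-0.019, 0.092, 0.996, 0.007]
force: [-0.2, -1.2, 0.3]
grip_width: 0.999
```

Call:
play_rows([
  [-30, 10, 20, 0, 0, 0, 1],
  [-35, 10, 0, 0, 0, 0, 1],
  [-30, 10, 0, 0, 0, 0, 1],
  [-20, 0, 0, 0, 0, 0, 1],
  [0, 0, 0, 0, 0, 0, 1],
])

```text
time_s: 15.43
eef_pos: [380.4, -263.9, 244.5]
ee_rot: [-0.011, 0.092, 0.996, 0.001]
force: [-0.7, 0.1, -0.4]
grip_width: 0.999
```

```bash
python3 - <<'E'
from h import *
a=cap('scene','s4.png');b=cap('top','t4.png');s=sense();print(s['eef_pos'],s['force'])
cv2.imwrite('pics/c4.png',np.hstack([cv2.resize(a['img'][130:330,60:350],(435,300)),cv2.resize(b['img'][130:270,200:390],(365,300),interpolation=cv2.INTER_CUBIC)]))
E
```

```text
[ 382.56138445 -264.37866218  244.37534749] [-0.00424608  0.1582512  -0.37661333]
```

View pics/c4.png

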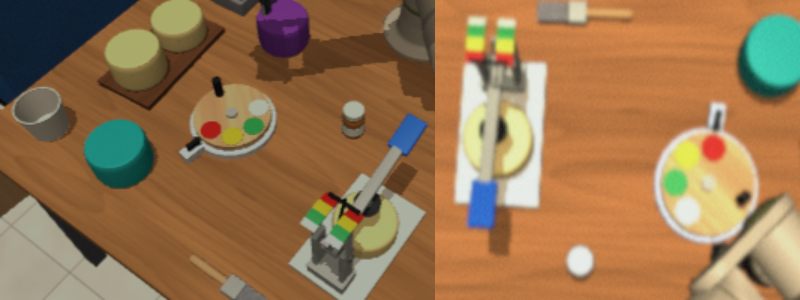

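The red spot is at the index arrow, the lever is up, the drag hand is in the red, and nothing else has moved. Handing in.

```bash
python3 -c "
from rig import ctrl; print(ctrl.finish_job())"
```

```text
the job is handed in; nothing more can be done
None
```

I pressed the lever until it firmed up on the wheel, held it there for about a second and let it come back up. I then turned the turntable from white to red and handed the job in. The robot's clock stood at about 15 s at the last move.

- **Reading:** the pad met resistance near 98 mm above the table and went hard near 81 mm. That fits the 52 mm wheel, and the drag hand stopped in the red.
- **Turntable:** I turned it counter-clockwise by the knob, about 2.6 rad. The last pictures show the red spot at the index arrow, the lever back up, the drag hand still in the red and nothing else visibly moved. The arm was clear, with no force on the tool.
- **Pad force peak:** the last downward step peaked at about 37 N on the pad. I estimate that as about 77 N on the foot, just under the 80 N crush limit. I eased off at once and held at about 12–13 N. The wheel looks intact, but the margin was thin, and forces between readings were not recorded.

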